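# Free a panel holder's sprung jaw and hold it open at the mark

## Task

The sprung jaw of the wooden panel holder must be held open so that the next panel can be slipped in. Turn the black lock knob on the grey housing anticlockwise to its stop, while the jaw is still closed; then pull the sliding jaw by its upright handle towards the housing until its needle pointer lines up with the fin of the steel clip on the board's near edge, and keep it there: finish still holding the handle, with the jaw standing still at the mark and the lock left free. Leave the other things on the table where they are.

Things in the scene. Friction and masses are not known exactly. Their poses are not given: they have to be found in the camera images.
- panel_holder: fixed wooden board 90 x 270 x 16 mm with a fixed jaw at its +y end, a sliding jaw in the middle and a grey spring housing (66 x 44 mm, top 50 mm above the table) at its -y end. Origin: centre of its underside. Own x points away from the robot, own y along the board from housing to fixed jaw (the robot's left, within 0.12 rad of world y). The jaw opens along own -y, to the housing
- sliding_jaw (a joint): travel of the sliding jaw: 0 closed (as it starts), up to 0.060 m fully open, growing along the holder's own -y. A spring always draws it back: about 5 N at the start, rising 1.5 N per 10 mm; let go, it slides shut. While locked it moves only about 1 mm
- jaw_handle (a point): upright wooden handle on the sliding jaw, moving with it: 52 mm along own x, 14 mm thick along own y, 48 mm high. This point: centre of its foot, 48 mm above the table (its top is at 96 mm). The jaw below is 76 x 22 mm, its top 48 mm above the table. Axes as the holder's. It can be pinched from above across its 14 mm thickness
- jaw_pointer (a point): tip of the 3 mm thick steel needle that sticks out of the sliding jaw's near side at its middle, 20 mm above the table, 1 mm inside the board's near edge; it moves with the jaw, level with the handle's centre along own y. Axes as the holder's
- mark_clip: the mark: a plain steel clip 14 mm wide, fixed on the near long edge of the board, with an upright fin 3 mm thick at its centre, its top 30 mm above the table. Origin: at table height under the fin, on the board's near edge. Axes as the holder's. It stands 22 to 48 mm from the closed jaw's pointer along the holder's own -y
- lock_knob (a joint): angle of the lock knob on top of the housing: 0 locked, 1.4 rad its stop, fully free; it grows anticlockwise seen from above and stays where it is left. Starts between 0 and 0.15. The lock lets the jaw go from about 0.8 rad. Turning takes about 0.07 N m
- knob_grip (a point): point on the lock knob's axis, 80 mm above the table, where to grip. The knob is a black bar handle 46 mm long, 13 mm thick, from 56 to 90 mm above the table, on a steel disc 36 mm across. Own x lies along the bar, own z up; at angle 0 (locked) the bar lies across the holder, along the holder's own x; free, nearly along the holder
- spare_panel: flat white-primed painting panel, 90 x 80 x 6 mm, lying beyond the fixed-jaw end of the holder; a bystander, loose; origin: centre of its underside
- tube: paint tube, 27 x 100 x 19 mm, lying on the spare panel; a bystander, loose; origin: centre of its underside
- wedge: small wooden wedge, 30 x 24 x 8 mm, lying on the baseboard in the gap between the two jaws; a bystander, loose; origin: centre of its underside
- small_jar: glass jar with a dark lid, 39 mm across, 55 mm high, behind the holder; a bystander, loose; origin: centre of its underside
- ink_bottle: blue bottle with a white cap, 39 mm across, 77 mm high, behind the holder; a bystander, loose; origin: centre of its underside
- pumice_stone: pumice stone, 41 x 48 x 24 mm, behind the holder; a bystander, loose; origin: centre of its underside

How it is judged (in metres and radians):
On the way, in this order (a step that is already met when the one before it is completed fails the run):
1. the lock knob is turned to its stop while the jaw is still closed (value of joint lock_knob above 1.15 rad and value of joint sliding_jaw below 0.005 m), for 0.1 s.
2. the jaw is pulled by its handle to the mark (y of jaw_pointer in the frame of mark_clip between -0.004 and 0.004 m and contact force between the fingers and handle above 3 N), for 0.2 s.
At the end, for the whole second after the job is handed in: the needle pointer is within 4 mm of the clip's fin along the board, the jaw stands still (under 10 mm/s), the fingers hold the handle (over 3 N), and the lock knob is still free (over 1.1 rad) (all of step 2 and value of joint lock_knob above 1.1 rad and velocity of joint sliding_jaw between -0.01 and 0.01 m/s); the arm keeps its last pose, push and grip.
It fails at once if a bystander is moved by more than 20 mm (distance of any of spare_panel, tube, wedge, small_jar, ink_bottle, pumice_stone from where it was at the start of the episode above 0.02 m).
It also fails if it takes over 42 s, if anything falls off the work surface, if the arm or the gripper's body presses on something with over 40 N, if the wrist force passes 120 N, or if a joint passes its speed limit or range.

## Robot

A 6-joint arm with a two-finger parallel gripper is mounted at the origin on a cart in front of the work surface, level with it; the furniture and walls round the work are solid. World frame = base frame: x ahead of the robot, y to its left, z up, the work surface at z = 0. Lengths are in m, angles in degrees, forces in N, time in s.
With the tool pointing down it reaches from about 0.275 to 0.75 m from the base axis. Payload 10.2 kg.
Tool frame: the origin (TCP) lies midway between the tips of the shut fingers; the grasp point (between the pads) lies 19 mm behind it; z points along the fingers, y is the line along which they close (so a half turn about z gives the same grasp; the last joint's range is limited). The gripper opens to 88 mm and grips with 3 to 60 N. Pads are 18 mm wide; open, the fingers measure 123 mm over their backs; the gripper's body (75 mm by 187 mm) begins 45 mm behind the grasp point.
Start: joints at [-84.993, 17.928, 85.812, -0, 76.261, -12.8], TCP at [0.161, -0.5, 0.239] pointing down, gripper open.
Joint ranges: [-168.41, 168.41], [-55.51, 124.54], [10.69, 146.95], [-70.63, 250.63], [1, 178], [-165.06, 165.06]. Speed limits (degrees/s): [136.94, 136.94, 172.46, 180, 180, 180].

## Interface

Orientations are given as a 3x3 rotation matrix whose columns are the frame's x, y, z axes.
In Python, from workcell import r gives the robot as it stands. The module is installed in compiled form; this text tells all that it offers.
- The arm moves only by the shell command python3 -m handwheel 'ROWS'. ROWS is a JSON list of rows, 1 to 20 of them, each of 5 numbers: dx, dy, dz in m, then a turn about the tool's z in degrees, then the opening from 0.0 (shut) to 1.0 (fully open); each row is the pose to reach, as a shift and turn from the pose commanded when the command began, along the tool's axes at that moment; what a row does not reach only later rows make up. A row lasts 1/12 s, in which the tool goes at most 0.0417 m and 7.16 degrees, less where a joint would pass 70% of its speed; a pose out of reach is approached as far as the arm can. The fingers move at their own pace and stop on an object; the grip force is fixed at half the most. Time passes only in rows, so rows that do not move let the fingers close. It prints the time, the measured TCP pose, the force, the opening and the grip force at its end.
- r.sense(): the state, without advancing time (a new reading comes with each control period).
- r.grab_frame(name): name is "scene" or "top" or "wrist"; returns a dict with "image" (384x512x3 uint8, blue, green, red), "intrinsics" (3x3 intrinsics, pixels), "extrinsics" (4x4, takes a point from camera to world coordinates); the wrist camera has in their place "T_tool_cam" (4x4, takes a point from camera to tool coordinates, whose origin is the TCP and whose axes are the flange's). Camera axes: x right, y up, looking along -z (the intrinsics and any distortion apply to the point x, -y, -z); pixel columns grow to the right and rows downward; lengths in m; the calibration is good to about 2 mm. The wrist camera is an equidistant fisheye: a pixel r from the principal point sees the ray r / f radians off the axis. A picture is of the moment at which its call begins: read the wrist's pose just before it. There is no depth.
- r.job_done(): hands the job in; it is judged then, once.
Trained networks look in the newest picture that a camera, given by its name, has taken for a name from the list of things; names that differ only in an ending like _2 or _b are one class to them, and where a whole thing is asked for, a point or a joint stands for the part that bears it (a point fixed in the world has none). Each returns a list of dicts, best first, with "score" (0 to 1); they miss things now and then, are a little off and sometimes report something else, mostly with a low value. They report only what shows in the picture. A call takes as long as a camera call.
- r.spot_in(target, camera): "xy" ([column, row] in pixels, amid what is visible of it).
- r.outline_of(target, camera): "pixels" (384x512 bool, what is visible of it) and "xy" ([column, row] in pixels, amid what is visible of it).
The state is a dict: "clock": time; "joint_positions": joint angles; "qvel": joint speeds; "tau": joint torques, N m; "tcp_pos": TCP position; "orientation": TCP orientation; "ft_force": force on the tool from outside, world axes, zero at the start; "wrist_torque": the same for the moment, N m; "gripper_width": opening from 0.0 (shut) to 1.0 (fully open); "grip_force": force on a finger pad.
Only numpy, scipy, OpenCV 4.12 (cv2) and the standard library are available. Lean on these libraries where they do the work, as an engineer would, in place of code of your own. Each camera call takes 0.05 s, during which the arm holds its last target. There are 200 camera calls.

## Working session

There is one attempt and no reset: what is moved stays moved. The work goes in short steps, Python scripts to look and compute and a shell command to move; the robot and the scene stay as the last step left them, time stands still between calls to the robot, and variables do not carry over. Pictures are saved under pics/ and viewed, at most 10 in all, crops included, and the job is handed in when it is done.

```bash
mkdir -p pics; cat > h.py <<'E'
import numpy as np, cv2
from workcell import r
def ray(f,uv):
    K=np.array(f["intrinsics"]);E=np.array(f["extrinsics"])
    d=np.array([(uv[0]-K[0,2])/K[0,0],-(uv[1]-K[1,2])/K[1,1],-1.])
    return E[:3,3],E[:3,:3]@d
def at_z(f,uv,z):
    o,d=ray(f,uv);return o+d*(z-o[2])/d[2]
def proj(f,p):
    K=np.array(f["intrinsics"]);E=np.array(f["extrinsics"])
    c=E[:3,:3].T@(np.array(p)-E[:3,3]);return np.array([K[0,0]*c[0]/-c[2]+K[0,2],K[1,1]*-c[1]/-c[2]+K[1,2]])
E
python3 - <<'E'
from h import *
s=r.sense();print(s["clock"],s["tcp_pos"],np.round(s["orientation"],3),s["gripper_width"])
ims=[]
for c in("scene","top"):
    f=r.grab_frame(c);cv2.imwrite(f"pics/{c}0.png",cv2.resize(f["image"],(800,600)))
    print(c,{k:np.round(np.array(v),3).tolist() for k,v in f.items() if k!="image"})
    for t,z in(("panel_holder",.016),("sliding_jaw",.05),("jaw_handle",.096),("jaw_pointer",.02),("mark_clip",.03),("lock_knob",.09),("knob_grip",.08),("ink_bottle",.077),("small_jar",.055),("wedge",.024),("pumice_stone",.024)):
        for o in r.spot_in(t,c)[:2]: print(c,t,round(o["score"],2),np.round(o["xy"],1),np.round(at_z(f,o["xy"],z),4))
E
```

```text
0.0 [ 0.16053231 -0.49957743  0.23816787] [[ 0.952  0.306 -0.   ]
 [ 0.306 -0.952  0.001]
 [ 0.    -0.001 -1.   ]] 1.0009016276754896
scene {'intrinsics': [[377.654, 0.0, 254.488], [0.0, 377.654, 197.701], [0.0, 0.0, 1.0]], 'extrinsics': [[-0.473, 0.462, -0.75, -0.112], [-0.881, -0.239, 0.408, 0.729], [0.009, 0.854, 0.52, 0.516], [0.0, 0.0, 0.0, 1.0]]}
scene panel_holder 0.98 [292.  214.6] [0.501  0.2936 0.016 ]
scene sliding_jaw 0.74 [283.3 212.8] [0.4743 0.3365 0.05  ]
scene jaw_handle 0.81 [280.  209.9] [0.4286 0.3756 0.096 ]
scene jaw_handle 0.52 [256.  188.7] [0.5269 0.3778 0.096 ]
scene jaw_pointer 0.66 [280.8 208.6] [0.5304 0.3068 0.02  ]
scene lock_knob 0.62 [332.4 191.6] [0.4462 0.227  0.09  ]
scene knob_grip 0.57 [328.6 185.9] [0.4846 0.2065 0.08  ]
scene ink_bottle 0.81 [258.1 189.1] [0.5519 0.3585 0.077 ]
scene wedge 0.43 [261.8 220.3] [0.5033 0.3746 0.024 ]
scene pumice_stone 0.45 [316.1 187.8] [0.5682 0.175  0.024 ]
top {'intrinsics': [[463.386, 0.0, 253.071], [0.0, 463.386, 185.962], [0.0, 0.0, 1.0]], 'extrinsics': [[-0.087, 0.971, -0.223, 0.277], [-0.996, -0.085, 0.019, 0.383], [-0.001, 0.224, 0.975, 1.125], [0.0, 0.0, 0.0, 1.0]]}
top panel_holder 0.83 [284.1 201.9] [0.4849 0.2903 0.016 ]
top sliding_jaw 0.77 [273.3 201.8] [0.481  0.3185 0.05  ]
top jaw_handle 0.68 [276.1 199.2] [0.4777 0.3144 0.096 ]
top jaw_pointer 0.66 [274.5 201.6] [0.4869 0.3138 0.02  ]
top lock_knob 0.7 [273.3 202.6] [0.4716 0.3211 0.09  ]
top lock_knob 0.52 [324.  197.5] [0.4733 0.2049 0.09  ]
top knob_grip 0.66 [322.2 195.6] [0.48   0.2067 0.08  ]
top ink_bottle 0.68 [261.8 152.6] [0.5959 0.3358 0.077 ]
top small_jar 0.68 [243.6 158.4] [0.5919 0.3797 0.055 ]
top small_jar 0.54 [205.2 195.6] [0.5088 0.4774 0.055 ]
top wedge 0.6 [248.1 196.3] [0.5048 0.3765 0.024 ]
top pumice_stone 0.62 [333.7 153.1] [0.5952 0.156  0.024 ]
top pumice_stone 0.61 [250.4 197.3] [0.5018 0.3712 0.024 ]
```

```bash
python3 - <<'E'
from h import *
f=r.grab_frame("top");cv2.imwrite("pics/topc.png",cv2.resize(f["image"][130:260,190:370],(780,563),interpolation=cv2.INTER_CUBIC))
f=r.grab_frame("scene");cv2.imwrite("pics/scc.png",cv2.resize(f["image"][140:290,210:410],(800,600),interpolation=cv2.INTER_CUBIC))
E
```

```text
(no output)
```

View pics/topc.png

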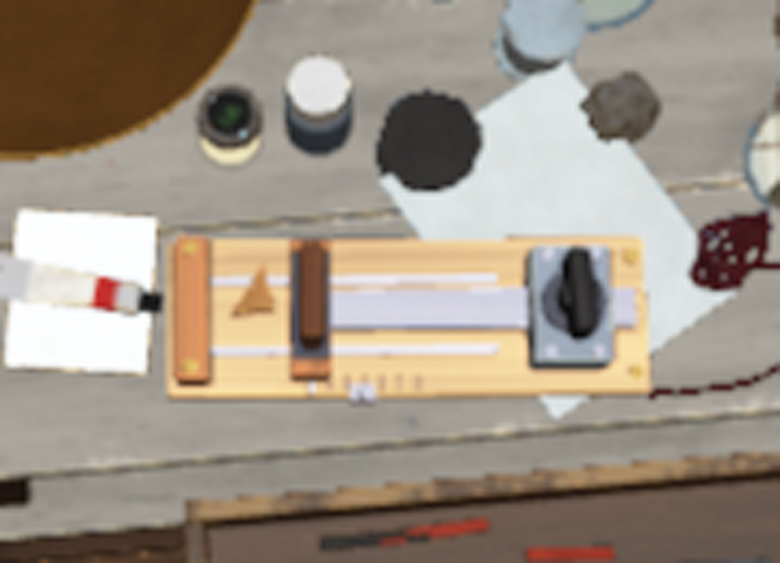

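View pics/scc.png

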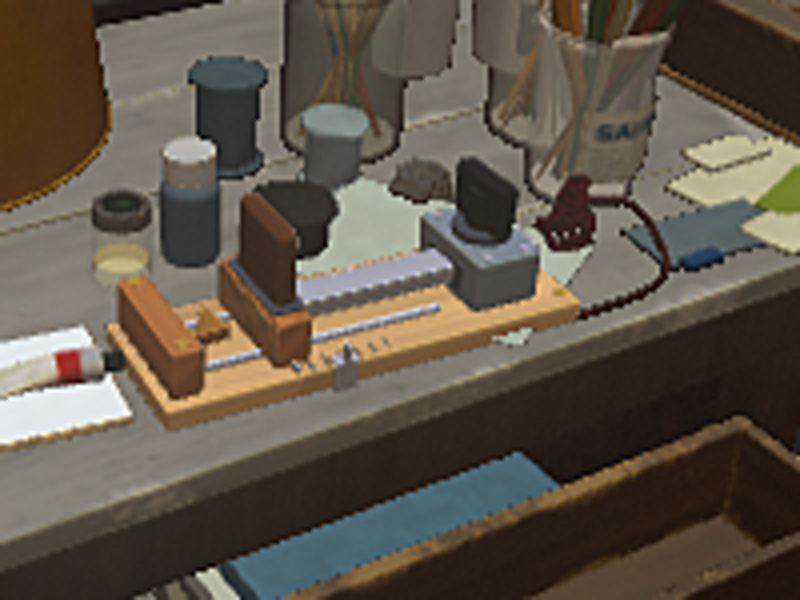

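```bash
python3 - <<'E'
from h import *
f=r.grab_frame("top")
px=lambda x,y:(190+x/4.333,130+y/4.333)
c=[at_z(f,px(*p),.016) for p in((168,397),(650,397),(648,238),(168,238))]
c=np.array(c)[:,:2];print(c.round(4),np.linalg.norm(c[0]-c[1]),np.linalg.norm(c[1]-c[2]))
y=(c[0]+c[3]-c[1]-c[2]);y/=np.linalg.norm(y);x=np.array([y[1],-y[0]]);o=c.mean(0)
print("yaw",np.arctan2(-y[0],y[1]),"o",o)
for n,p,z in(("ptr",(312,390),.02),("clip",(361,385),.03),("clipfoot",(361,397),.016),("knobtop_far",(577,250),.09),("knobtop_near",(579,325),.09),("hand_far",(314,240),.096),("hand_near",(313,330),.096)):
    q=at_z(f,px(*p),z)[:2];print(n,q.round(4),"own",((q-o)@x).round(4),((q-o)@y).round(4))
for t,z in(("jaw_handle",.09),("lock_knob",.085),("mark_clip",.02)):
    for o_ in r.outline_of(t,"top")[:3]:
        m=o_["pixels"];v,u=np.nonzero(m);q=at_z(f,o_["xy"],z)[:2]
        print(t,o_["score"],m.sum(),u.min(),u.max(),v.min(),v.max(),q,(q-o)@x,(q-o)@y)
E
```

```text
[[0.4483 0.4282]
 [0.425  0.1608]
 [0.5153 0.1503]
 [0.539  0.4214]] 0.2684191629269338 0.09093503429532242
yaw -0.08693672893544842 o [0.48189056 0.2901697 ]
ptr [0.4446 0.3481] own -0.0421 0.0545
clip [0.4436 0.3213] own -0.0409 0.0277
clipfoot [0.439  0.3211] own -0.0455 0.0271
knobtop_far [0.4962 0.204 ] own 0.0218 -0.0846
knobtop_near [0.4561 0.2078] own -0.0185 -0.0843
hand_far [0.5123 0.3422] own 0.0258 0.0545
hand_near [0.4645 0.3471] own -0.0223 0.0552
jaw_handle 0.81 822 257 337 185 218 [0.48128031 0.31238446] -0.0025367981083676432 0.022077882274661
jaw_handle 0.38 356 188 227 188 202 [0.50076342 0.47159675] 0.0030487687075297747 0.18238054533822776
lock_knob 0.6 225 315 329 187 207 [0.47536374 0.2059529 ] 0.0008101456270752398 -0.08446545208029471
lock_knob 0.31 261 236 250 149 168 [0.58378726 0.38228748] 0.09351354255817565 0.10061730122612976
```

Top view: the board's near edge runs at row ≈397 of the crop. The needle is at (312,390), the clip fin at (361,385) and the knob bar at (578,290), lying across the holder. The scene view agrees. So yaw ≈ -0.087, the knob is at (0.475,0.206), the handle at (0.487,0.345) and the pull is about 27 mm. I'll move above the knob.

```bash
R='[0.515,-0.576,0.09,22.8,1.0]'; python3 -m handwheel '[[0.515,-0.576,0.09,22.8,1.0],[0.515,-0.576,0.09,22.8,1.0],[0.515,-0.576,0.09,22.8,1.0],[0.515,-0.576,0.09,22.8,1.0],[0.515,-0.576,0.09,22.8,1.0],[0.515,-0.576,0.09,22.8,1.0],[0.515,-0.576,0.09,22.8,1.0],[0.515,-0.576,0.09,22.8,1.0],[0.515,-0.576,0.09,22.8,1.0],[0.515,-0.576,0.09,22.8,1.0],[0.515,-0.576,0.09,22.8,1.0],[0.515,-0.576,0.09,22.8,1.0],[0.515,-0.576,0.09,22.8,1.0],[0.515,-0.576,0.09,22.8,1.0],[0.515,-0.576,0.09,22.8,1.0],[0.515,-0.576,0.09,22.8,1.0],[0.515,-0.576,0.09,22.8,1.0],[0.515,-0.576,0.09,22.8,1.0],[0.515,-0.576,0.09,22.8,1.0],[0.515,-0.576,0.09,22.8,1.0]]'
python3 - <<'E'
from h import *
s=r.sense();print(s["clock"],s["tcp_pos"],np.round(s["orientation"],3).tolist(),s["joint_positions"])
f=r.grab_frame("wrist");cv2.imwrite("pics/w1.png",cv2.resize(f["image"],(800,600)))
print(f["intrinsics"],np.round(f["T_tool_cam"],4).tolist())
for t in("lock_knob","knob_grip","mark_clip","jaw_pointer","jaw_handle"):
    for o in r.spot_in(t,"wrist")[:2]:print(t,o)
E
```

```text
clock: 3.17
tcp_pos: [0.4755, 0.2098, 0.1478]
orientation: [[0.997, -0.083, -0.0], [-0.083, -0.997, 0.001], [-0.0, -0.001, -1.0]]
ft_force: [0.6, -0.1, -0.4]
gripper_width: 0.997
grip_force: 0.0
3.1667 [0.47545306 0.2097854  0.14779176] [[0.997, -0.083, -0.0], [-0.083, -0.997, 0.001], [-0.0, -0.001, -1.0]] [1.08578347e+01 2.24399812e+01 9.38966905e+01 4.31592078e-02
 6.36666044e+01 1.05605669e+02]
[[297.31863964   0.         252.18863943]
 [  0.         297.31863964 191.18789134]
 [  0.           0.           1.        ]] [[-0.001, 0.963, 0.2695, 0.0704], [1.0, 0.0009, 0.0003, -0.0003], [0.0001, 0.2695, -0.963, -0.1458], [0.0, 0.0, 0.0, 1.0]]
lock_knob {'xy': [256.6, 195.6], 'score': 0.9}
knob_grip {'xy': [260.5, 192.7], 'score': 0.66}
knob_grip {'xy': [182.5, 177.0], 'score': 0.17}
mark_clip {'xy': [148.8, 220.2], 'score': 0.58}
mark_clip {'xy': [123.8, 190.0], 'score': 0.42}
jaw_pointer {'xy': [122.3, 187.2], 'score': 0.87}
jaw_pointer {'xy': [180.1, 176.9], 'score': 0.26}
jaw_handle {'xy': [126.8, 187.0], 'score': 0.87}
```

View pics/w1.png

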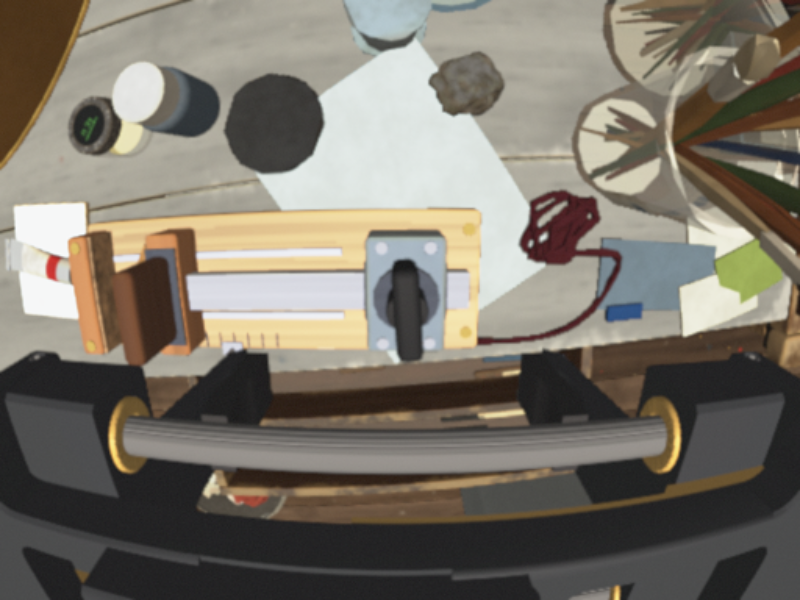

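The wrist view shows the knob bar at (405,305), the clip at (232,347), the jaw handle at (145,310) and a brush jar at (620,150). I'll turn these into positions.

```bash
cat >> h.py <<'E'
def wz(f,s,uv,z):
    K=np.array(f["intrinsics"]);T=np.array(f["T_tool_cam"]);R=np.array(s["orientation"])
    a=np.array([uv[0]-K[0,2],uv[1]-K[1,2]]);rr=np.linalg.norm(a);th=rr/K[0,0]
    a=a/max(rr,1e-9)*np.sin(th);d=R@(T[:3,:3]@np.array([a[0],-a[1],-np.cos(th)]))
    o=np.array(s["tcp_pos"])+R@T[:3,3];return o+d*(z-o[2])/d[2]
Y=np.array([.0868,.9962]);X=np.array([.9962,-.0868]);O=np.array([.4819,.2902])
def own(p): q=np.array(p)[:2]-O;return np.round([q@X,q@Y],4)
E
python3 - <<'E'
from h import *
s=r.sense();f=r.grab_frame("wrist")
for n,p,z in(("knobfar",(403,264),.09),("knobnear",(407,355),.09),("corner_n",(477,349),.016),("corner_f",(480,210),.016),("clipfoot",(232,349),.016),("brushjar base",(578,150),0),("brush jar rim",(668,140),.1),("house far",(405,233),.05),("house near",(405,348),.05),("house L",(366,290),.05),("house R",(444,290),.05),("hand L",(112,310),.096)):
    q=wz(f,s,np.array(p)*.64,z);print(n,q.round(4),own(q))
E
```

```text
knobfar [0.5034 0.1989 0.09  ] [ 0.0294 -0.0891]
knobnear [0.4594 0.2007 0.09  ] [-0.0147 -0.0911]
corner_n [0.4283 0.1553 0.016 ] [-0.0417 -0.139 ]
corner_f [0.518  0.1494 0.016 ] [ 0.0481 -0.1372]
clipfoot [0.4418 0.3181 0.016 ] [-0.0424  0.0243]
brushjar base [0.553  0.0769 0.    ] [ 0.0894 -0.2063]
brush jar rim [0.5555 0.0702 0.1   ] [ 0.0924 -0.2128]
house far [0.512  0.1963 0.05  ] [ 0.0382 -0.0909]
house near [0.4471 0.2017 0.05  ] [-0.027  -0.0911]
house L [0.4828 0.2201 0.05  ] [ 0.007  -0.0697]
house R [0.479  0.1777 0.05  ] [ 0.0069 -0.1123]
hand L [0.4963 0.3488 0.096 ] [0.0092 0.0596]
```

```bash
python3 -m handwheel '[[0.003,0.007,0.03,0,0.6],[0.003,0.007,0.06,0,0.6],[0.003,0.007,0.087,0,0.6],[0.003,0.007,0.087,0,0.6],[0.003,0.007,0.087,0,0],[0.003,0.007,0.087,0,0],[0.003,0.007,0.087,0,0],[0.003,0.007,0.087,0,0],[0.003,0.007,0.087,0,0],[0.003,0.007,0.087,0,0]]'
```

```text
clock: 4.35
tcp_pos: [0.4774, 0.1989, 0.0624]
orientation: [[0.996, -0.087, 0.001], [-0.087, -0.996, 0.0], [0.001, -0.0, -1.0]]
ft_force: [0.1, -0.2, 0.0]
gripper_width: 0.268
grip_force: 0.1
```

```bash
python3 -m handwheel '[[0,0,0,0,0],[0,0,0,0,0],[0,0,0,0,0],[0,0,0,0,0],[0,0,0,0,0]]'
```

```text
clock: 4.77
tcp_pos: [0.4782, 0.203, 0.0625]
orientation: [[0.996, -0.088, 0.005], [-0.088, -0.996, 0.008], [0.004, -0.008, -1.0]]
ft_force: [5.3, 30.0, -3.8]
gripper_width: 0.149
grip_force: 30.0
```

Gripped, but there is a 30 N sideways load, so the knob sits further towards +y. I'll re-centre.

```bash
python3 -m handwheel '[[0,-0.003,0,0,0],[0,-0.006,0,0,0],[0,-0.006,0,0,0]]'
```

```text
clock: 5.02
tcp_pos: [0.4782, 0.2036, 0.0624]
orientation: [[0.996, -0.086, 0.001], [-0.086, -0.996, -0.003], [0.001, 0.003, -1.0]]
ft_force: [0.0, -10.9, 6.1]
gripper_width: 0.144
grip_force: 30.0
```

```bash
python3 -m handwheel '[[0,0.0016,0,-7,0],[0,0.0016,0,-14,0],[0,0.0016,0,-21,0],[0,0.0016,0,-28,0],[0,0.0016,0,-35,0],[0,0.0016,0,-40,0]]'
```

```text
clock: 5.52
tcp_pos: [0.4781, 0.2039, 0.0624]
orientation: [[0.816, 0.578, 0.002], [0.578, -0.816, 0.002], [0.003, -0.0, -1.0]]
ft_force: [0.9, 4.9, 2.9]
gripper_width: 0.142
grip_force: 30.0
```

```bash
python3 -m handwheel '[[0,0,0,-7,0],[0,0,0,-14,0],[0,0,0,-21,0],[0,0,0,-28,0],[0,0,0,-35,0],[0,0,0,-39,0],[0,0,0,-39,0],[0,0,0,-39,0]]'; python3 -c "
from workcell import r
s=r.sense();print(s['wrist_torque'],s['joint_positions'])"
```

```text
clock: 6.18
tcp_pos: [0.4776, 0.2042, 0.0624]
orientation: [[0.275, 0.961, 0.001], [0.961, -0.275, 0.002], [0.002, 0.001, -1.0]]
ft_force: [-2.0, 7.0, 4.3]
gripper_width: 0.143
grip_force: 30.0
[1.07852681 0.046234   0.07340471] [10.16698913 29.32076074 98.33002132  0.11864217 52.26453642 26.07365004]
```

```bash
python3 -m handwheel '[[0,0,0,0,0.5],[0,0,0,0,0.5],[0,0,0,0,0.5],[0,0,-0.03,0,0.5],[0,0,-0.06,0,0.5],[0.04,-0.008,-0.06,7,0.5],[0.08,-0.016,-0.06,14,0.5],[0.12,-0.024,-0.06,21,0.5],[0.136,-0.027,-0.06,28,0.5],[0.136,-0.027,-0.06,35,0.5],[0.136,-0.027,-0.06,42,0.5],[0.136,-0.027,-0.06,49,0.5],[0.136,-0.027,-0.06,56,0.5],[0.136,-0.027,-0.06,63,0.5],[0.136,-0.027,-0.06,70,0.5],[0.136,-0.027,-0.06,79,0.5],[0.136,-0.027,-0.06,79,0.5],[0.136,-0.027,-0.06,79,0.5]]'
python3 - <<'E'
from h import *
s=r.sense();f=r.grab_frame("wrist");cv2.imwrite("pics/w2.png",cv2.resize(f["image"],(800,600)))
E
```

```text
clock: 7.68
tcp_pos: [0.489, 0.3411, 0.1216]
orientation: [[0.996, -0.088, -0.0], [-0.088, -0.996, -0.0], [-0.0, 0.0, -1.0]]
ft_force: [-0.1, 0.4, 0.6]
gripper_width: 0.497
grip_force: 0.0
```

View pics/w2.png

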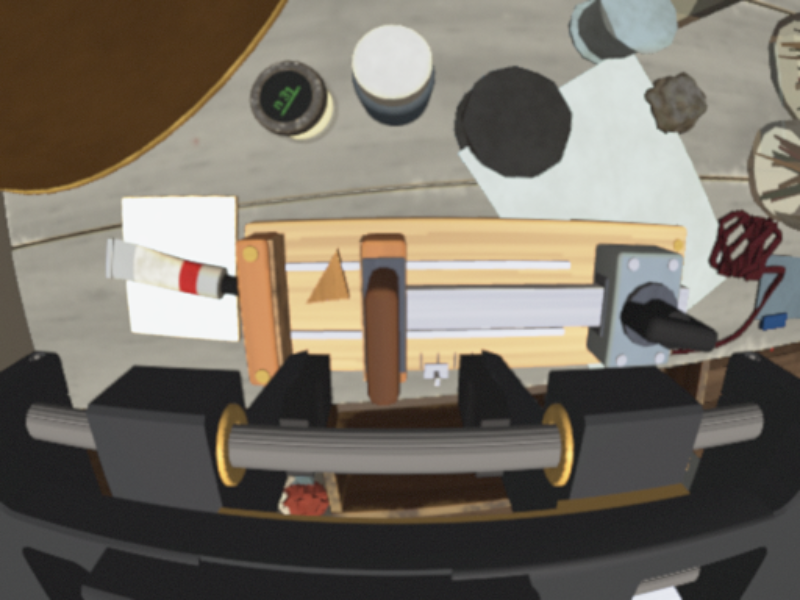

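The knob bar now lies nearly along the holder at (670,320). The handle is at (383,330) between the fingers and the clip fin is at (437,378). I'll measure.

```bash
python3 - <<'E'
from h import *
s=r.sense();f=r.grab_frame("wrist");cv2.imwrite("pics/w3.png",cv2.resize(f["image"][150:260,215:480],(800,332),interpolation=cv2.INTER_CUBIC))
for n,p,z in(("handle L",(364,330),.096),("handle R",(401,330),.096),("far",(383,268),.096),("near",(383,403),.096),("clip",(437,372),.03),("clipfoot",(436,368),.016),("knobfar",(640,303),.09),("knobnear",(700,330),.09)):
    q=wz(f,s,np.array(p)*.64,z);print(n,q.round(4),own(q))
for o in r.outline_of("lock_knob","wrist")[:1]:
    v,u=np.nonzero(o["pixels"]);print(o["score"],cv2.minAreaRect(np.stack([u,v],1).astype(np.float32)))
E
```

```text
handle L [0.4997 0.3525 0.096 ] [0.0123 0.0636]
handle R [0.4984 0.338  0.096 ] [0.0123 0.0491]
far [0.5237 0.3427 0.096 ] [0.0371 0.056 ]
near [0.4668 0.3481 0.096 ] [-0.0201  0.0564]
clip [0.4482 0.3209 0.03  ] [-0.0362  0.0277]
clipfoot [0.4444 0.3205 0.016 ] [-0.04    0.0269]
knobfar [0.4983 0.2322 0.09  ] [ 0.0214 -0.0563]
knobnear [0.4815 0.1956 0.09  ] [ 0.0078 -0.0943]
0.82 ((424.77325439453125, 210.43582153320312), (62.49067687988281, 41.14292907714844), 43.8766975402832)
```

View pics/w3.png

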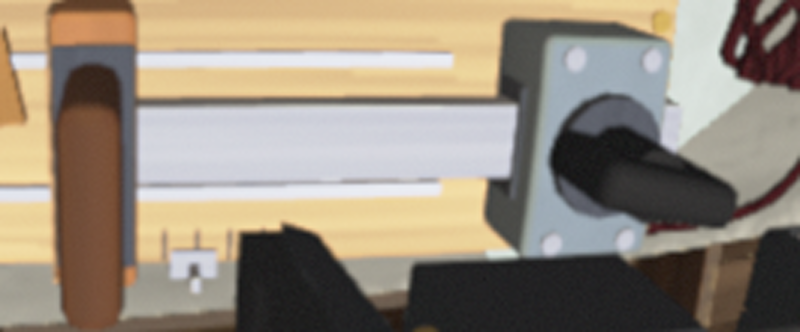

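```bash
python3 -m handwheel '[[0.003,-0.003,0.0,0,0.5],[0.003,-0.003,0.035,0,0.5],[0.003,-0.003,0.065,0,0.5],[0.003,-0.003,0.065,0,0.5],[0.003,-0.003,0.065,0,0],[0.003,-0.003,0.065,0,0],[0.003,-0.003,0.065,0,0],[0.003,-0.003,0.065,0,0],[0.003,-0.003,0.065,0,0],[0.003,-0.003,0.065,0,0],[0.003,-0.003,0.065,0,0]]'; python3 - <<'E'
from h import *
s=r.sense();f=r.grab_frame("wrist")
K=f["intrinsics"];print(s["ft_force"],s["grip_force"],s["gripper_width"])
E
```

```text
clock: 8.75
tcp_pos: [0.493, 0.3449, 0.0582]
orientation: [[0.996, -0.087, 0.003], [-0.087, -0.996, 0.002], [0.003, -0.002, -1.0]]
ft_force: [0.2, 4.0, 7.8]
gripper_width: 0.155
grip_force: 30.0
[0.19781603 3.98148289 7.77397526] 29.991718721576035 0.15549393467278014
```

```bash
python3 -m handwheel '[[0,0.004,0,0,0],[0,0.008,0,0,0],[0,0.012,0,0,0],[0,0.016,0,0,0],[0,0.020,0,0,0],[0,0.024,0,0,0],[0,0.024,0,0,0],[0,0.024,0,0,0],[0,0.024,0,0,0]]'; python3 - <<'E'
from h import *
s=r.sense();print(s["tcp_pos"],own(s["tcp_pos"]))
f=r.grab_frame("wrist");g=r.grab_frame("scene");t=r.grab_frame("top")
a=cv2.resize(f["image"][190:270,200:330],(650,400),interpolation=cv2.INTER_CUBIC)
q=proj(g,(.445,.32,.02)).astype(int);b=cv2.resize(g["image"][q[1]-40:q[1]+40,q[0]-40:q[0]+40],(400,400),interpolation=cv2.INTER_CUBIC)
q2=proj(t,(.445,.32,.02)).astype(int);c=cv2.resize(t["image"][q2[1]-20:q2[1]+20,q2[0]-40:q2[0]+40],(800,400),interpolation=cv2.INTER_CUBIC)
print(q,q2);d=np.zeros((800,1066,3),np.uint8)
d[:400,:650]=a;d[:400,660:1060]=b;d[400:,:800]=c
cv2.imwrite("pics/p1.png",cv2.resize(d,(798,600)))
E
```

```text
clock: 9.55
tcp_pos: [0.4912, 0.3215, 0.0582]
orientation: [[0.996, -0.087, 0.004], [-0.087, -0.996, 0.003], [0.004, -0.003, -1.0]]
ft_force: [1.2, 7.5, 4.8]
gripper_width: 0.152
grip_force: 30.0
[0.49116809 0.32149383 0.05822522] [0.0065 0.032 ]
[295 228] [273 218]
```

View pics/p1.png

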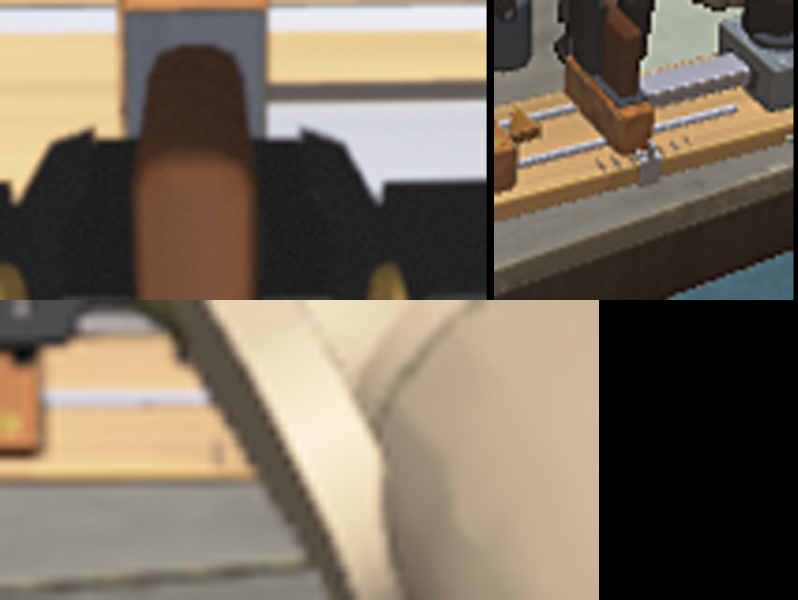

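The jaw has moved about 24 mm; the arm blocks the top view. The scene crop shows the jaw's near end at (630,125) next to the clip at (648,160). I'll zoom in there.

```bash
python3 - <<'E'
from h import *
g=r.grab_frame("scene");print(own(r.sense()["tcp_pos"]))
cv2.imwrite("pics/s2.png",cv2.resize(g["image"][205:250,265:325],(800,600),interpolation=cv2.INTER_CUBIC))
# expected image of needle tip & fin for offsets: own x, own y, z
for y in(.0265,.0275,.0285,.0305):
    P=lambda x,z,y=y:(proj(g,[*(O+x*X+y*Y),z])-[265,205])*13.33
    print(y,"tip",P(-.044,.02).round(),"root",P(-.038,.02).round(),"fin top",P(-.045,.03).round(),"fin foot",P(-.045,.016).round())
E
```

```text
[0.0065 0.032 ]
0.0265 tip [425. 329.] root [408. 310.] fin top [432. 284.] fin foot [426. 352.]
0.0275 tip [420. 331.] root [402. 311.] fin top [427. 285.] fin foot [421. 354.]
0.0285 tip [414. 332.] root [397. 313.] fin top [421. 287.] fin foot [416. 355.]
0.0305 tip [404. 335.] root [387. 315.] fin top [411. 289.] fin foot [405. 358.]
```

View pics/s2.png

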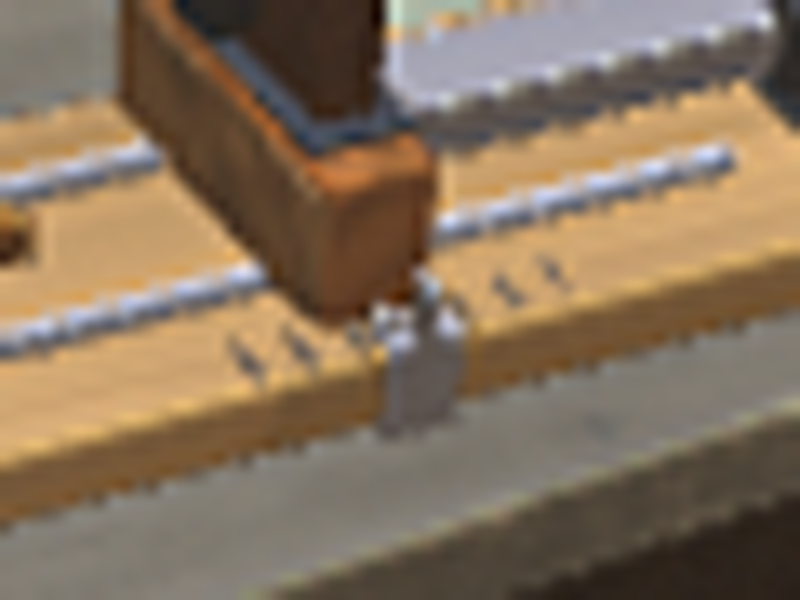

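Fin top is at (430,285), and the needle tip is at about (388,325) to its left, so roughly 5 mm remain.

```bash
python3 -m handwheel '[[0,0.002,0,0,0],[0,0.004,0,0,0],[0,0.005,0,0,0],[0,0.005,0,0,0],[0,0.005,0,0,0],[0,0.005,0,0,0]]'; python3 - <<'E'
from h import *
g=r.grab_frame("scene");print(own(r.sense()["tcp_pos"]))
im=np.mean([r.grab_frame("scene")["image"].astype(float) for _ in range(4)],0).astype(np.uint8)
cv2.imwrite("pics/s3.png",cv2.resize(im[210:240,275:315],(800,600),interpolation=cv2.INTER_CUBIC))
E
```

```text
clock: 10.25
tcp_pos: [0.4908, 0.3166, 0.0582]
orientation: [[0.996, -0.087, 0.004], [-0.087, -0.996, 0.003], [0.004, -0.003, -1.0]]
ft_force: [1.8, 8.1, 4.2]
gripper_width: 0.155
grip_force: 30.0
[0.0066 0.0271]
```

View pics/s3.png

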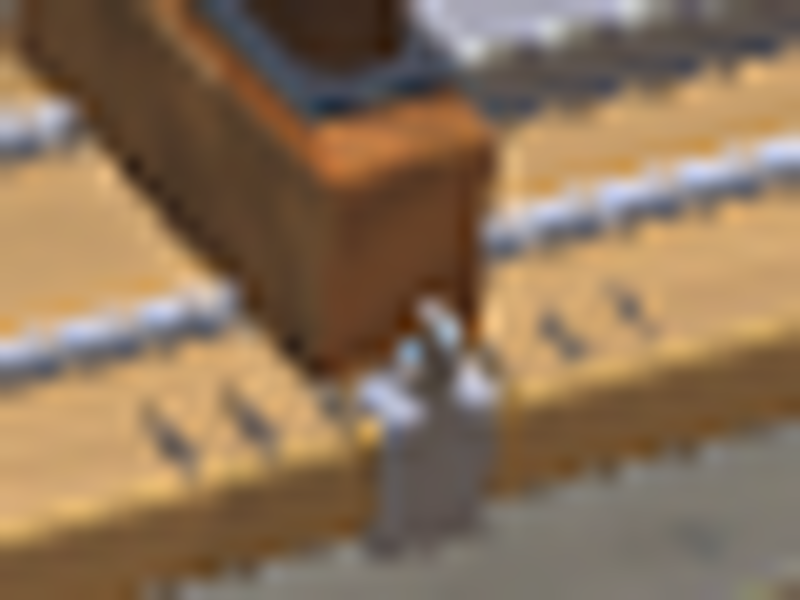

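The needle at (410,350) runs straight into the fin at (437,330), so it is aligned to within about 1 mm. I'll nudge it 0.5 mm, then check the knob angle from the earlier picture.

```bash
python3 -m handwheel '[[0,0.0005,0,0,0],[0,0.0005,0,0,0],[0,0.0005,0,0,0],[0,0.0005,0,0,0],[0,0.0005,0,0,0]]'; python3 - <<'E'
from h import *
f=r.grab_frame("wrist");s=dict(tcp_pos=[.489,.3411,.1216],orientation=[[.996,-.088,0],[-.088,-.996,0],[0,0,-1]])
a,b=[own(wz(f,s,(215+x/3.019,150+y/3.019),.09)) for x,y in((608,172),(735,208))]
d=a-b;print(a,b,np.degrees(np.arctan2(d[1],d[0])))
s=r.sense();print(s["clock"],s["grip_force"],np.abs(s["qvel"]).max())
E
```

```text
clock: 10.92
tcp_pos: [0.4907, 0.3162, 0.0582]
orientation: [[0.996, -0.087, 0.004], [-0.087, -0.996, 0.003], [0.004, -0.004, -1.0]]
ft_force: [1.5, 9.3, 5.1]
gripper_width: 0.154
grip_force: 30.0
[ 0.0116 -0.0638] [ 0.0009 -0.107 ] 76.08865176643386
10.9667 29.99325937125832 0.14342533067352167
```

The knob measures about 76° (1.33 rad), so the lock is free. The grip is firm and the jaw is still.

```bash
python3 -c "
from workcell import r
print(r.job_done())"
```

```text
the job is handed in; nothing more can be done
None
```

I turned the lock knob to about 1.33 rad (free) with the jaw closed, then pulled the jaw until its needle was within about 1 mm of the clip fin. I handed in at about 11 s, still gripping the handle at 30 N; no verdict came back.

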